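Level the slide-staining stage

TASK

Level the slide-staining stage: turn its two blue bar-headed foot screws, as far as each needs, until the bubble in each of the two green tube vials lies between its two black lines. Then let go of the stage.

Things in the scene. Friction and masses are not known exactly. Their poses are not given: they have to be found in the camera images.
- stage_mid (a point): centre of the top of the stage's white plate, 190 (x) x 250 (y) mm, 48 mm above worktop, tilting up to 3 deg; base fixed to the worktop. x away from the robot, y left, z up. Front screw at (-75, 100) mm, back screw at (75, -100), fixed ball foot with low steel dome at (75, 100), front vial centred at (0, 100), back vial at (75, 0).
- front_bubble_mid (a point): bubble of the front vial, a green tube 74 mm long on a dark 84 x 24 mm mount, along the plate's left edge between front screw and ball foot, with two black lines 26 mm apart at its middle. Pale bubble 14 mm long; the point is its centre, about 61 mm above worktop. It lies towards the higher end; only the front screw moves it, at once, along stage_mid's x axis. It is centred when its x in stage_mid's frame is 0.
- back_bubble_mid (a point): bubble of the back vial, a green tube 74 mm long on a dark 84 x 24 mm mount, along the plate's far edge between back screw and ball foot, with two black lines 26 mm apart at its middle. Pale bubble 14 mm long; the point is its centre, about 61 mm above worktop. It lies towards the higher end; only the back screw moves it, at once, along stage_mid's y axis. It is centred when its y in stage_mid's frame is 0.
- front_screw_grip (a point): Front (near left corner) screw of the stage: blue bar head 42 x 14 x 32 mm on a disc, bar 74 to 104 mm above worktop, easy to turn (0.08 N m), stays put, stops 1.05 rad either side of level. Point: on its vertical axis at mid-bar, 93 mm up; x along the bar, pinch along y, z up. Clockwise from above lifts this corner and moves the bubble of the left vial towards this screw, 20 mm per rad; anticlockwise the reverse.
- back_screw_grip (a point): Back (far right corner) screw of the stage: blue bar head 42 x 14 x 32 mm on a disc, bar 74 to 104 mm above worktop, easy to turn (0.08 N m), stays put, stops 1.05 rad either side of level. Point: on its vertical axis at mid-bar, 93 mm up; x along the bar, pinch along y, z up. Clockwise from above lifts this corner and moves the bubble of the far vial towards this screw, 20 mm per rad; anticlockwise the reverse.

How it is judged (in metres and radians):
At the end, for the whole second after the job is handed in: Both bubbles lie between their black lines: the front bubble's centre within 6 mm of the middle of its vial and the back bubble's within 6 mm of the middle of its own, and they stay so with the robot's hand off (x of front_bubble_mid in the frame of stage_mid between -0.006 and 0.006 m and y of back_bubble_mid in the frame of stage_mid between -0.006 and 0.006 m); the robot touches nothing.
It also fails if it takes over 45 s, if anything falls off the work surface, if the arm or the gripper's body presses on something with over 40 N, if the wrist force passes 120 N, or if a joint passes its speed limit or range.

ROBOT

A 6-joint arm with a two-finger parallel gripper is mounted at the origin on a cart in front of the work surface, level with it; the furniture and walls round the work are solid. World frame = base frame: x ahead of the robot, y to its left, z up, the work surface at z = 0. Lengths are in mm, angles in rad, forces in N, time in s.
With the tool pointing down it reaches from about 350 to 975 mm from the base axis. Payload 7.1 kg.
Tool frame: the origin (TCP) lies at the very end of the fingers, on their centre line; the grasp point (between the pads) lies 19 mm behind it; z points along the fingers, y is the direction in which the jaws open and shut (so a half turn about z gives the same grasp; the last joint's range is limited). The gripper opens to 88 mm and grips with 3 to 60 N. Pads are 20 mm wide; open, the fingers measure 115 mm over their backs; the gripper's body (75 mm by 178 mm) begins 61 mm behind the grasp point.
Start: joints at [1.249, 0.423, 1.63, -0, 1.089, -0.019], TCP at [186.339, 596.559, 222.675] pointing down, gripper open.
Joint ranges: [-3, 3], [-0.9, 2.11], [0.09, 2.58], [-1.31, 4.45], [0.11, 2.69], [-2.54, 2.54]. Speed limits (rad/s): [2.39, 2.39, 3.01, 3.14, 3.14, 3.14].

INTERFACE

Orientations are given as a rotation vector (axis times angle).
In Python, from workcell import readout, imaging, close_job gives the robot as it stands.
- The arm moves only by the tool carry_out, never from a script. Its argument "rows" is a list of rows, each a list of 3 entries, a list of its own where there are three numbers: the shift along the tool's x, y, z in m, then the turn, a rotation vector about the tool's x, y, z in rad, then the closure, from 0 (fully open) to 1 (shut). In form: [[[dx, dy, dz], [wx, wy, wz], hand], ...]. A call has 1 to 12 rows; each row shifts and turns the commanded pose from where the row before left it, along the tool's axes as they then stand; what a row does not reach is not made up. A row lasts 1/12 s, in which the tool goes at most 41.7 mm and 7.16 degrees, less where a joint would pass 70% of its speed; a pose out of reach is approached as far as the arm can. A call with a gripper value outside its range is refused whole. The fingers move at their own pace and stop on an object; the grip force is fixed at half the most. Time passes only in rows, so rows that do not move let the fingers close. It gives the time, the measured TCP pose, the force and the opening at its end, in the units of the state.
- readout.get_obs(): the state, without advancing time (a new reading comes with each control period).
- imaging.get_image(name): name is "scene" or "top" or "wrist"; returns the picture (420x560x3 uint8, red, green, blue); there is no depth.
- imaging.camera_params(name): a dict with "fx", "fy", "cx", "cy" (pixels), "rvec" (rotation vector, rad) and "tvec" (3), from world to camera coordinates, as OpenCV has them; the wrist camera has in their place "T_tool_cam" (4x4, takes a point from camera to tool coordinates, whose origin is the TCP and whose axes are the flange's). Camera axes: x right, y down, z forward; pixel columns grow to the right and rows downward; lengths in mm; the calibration is good to about 2 mm. A picture is of the moment at which its call begins: read the wrist's pose just before it. camera_params takes no time and is no camera call.
- close_job(): hands the job in, once; it reports no verdict.
The state is a dict: "t": time; "qpos": joint angles; "qvel": joint speeds; "joint_torque": joint torques, N m; "ee_pos": TCP position; "orientation": TCP orientation; "ft_force": force on the tool from outside, world axes, zero at the start; "moment": the same for the moment, N m; "width": finger opening in mm.
Only numpy, scipy, OpenCV 4.12 (cv2) and the standard library are available. Lean on these libraries where they do the work, as an engineer would, in place of code of your own. Each camera call takes 0.05 s, during which the arm holds its last target.

## Working session

There is one attempt and no reset: what is moved stays moved. The work goes in short steps, Python scripts to look and compute and a tool call to move; the robot and the scene stay as the last step left them, time stands still between calls to the robot, and variables do not carry over. Pictures are saved under pics/ and viewed, and the job is handed in when it is done.

Besides the shell and the picture viewer there is one more tool, called after "Emit:" as a command line: name --argument value ..., lists and objects as JSON in quotes. carry_out: Moves the arm, as the interface text tells. Its arguments: {"type":"object","properties":{"rows":{"type":"array","items":{"type":"array"}}},"required":["rows"]}

```bash
mkdir -p pics; ls; python3 - <<'E'
from workcell import readout, imaging
import cv2
o=readout.get_obs();print({k:(o[k]) for k in('t','ee_pos','orientation','width')})
for n in('scene','top'):
    cv2.imwrite(f'pics/{n}0.png',imaging.get_image(n)[:,:,::-1]);print(n,imaging.camera_params(n))
print(imaging.camera_params('wrist'))
E
```

```text
pics
{'t': 0.0, 'ee_pos': array([186.17134139, 596.03364947, 221.8755907 ]), 'orientation': array([-4.73824009e-01, -3.10539642e+00,  2.44587729e-03]), 'width': 88.03565332374481}
scene {'fx': 404.11282747725517, 'fy': 404.11282747725517, 'cx': 277.50304983083555, 'cy': 204.34401826374906, 'rvec': array([ 2.01127975, -1.07982679,  0.52958857]), 'tvec': array([-294.94448906,  384.82614668,  527.02262983])}
top {'fx': 476.87446266558914, 'fy': 476.87446266558914, 'cx': 280.124306284952, 'cy': 209.99072196237015, 'rvec': array([ 2.1974958 , -2.15678039,  0.16358451]), 'tvec': array([ -7.6607529 , 581.9034164 , 901.43445431])}
{'fx': 334.04138493863684, 'fy': 334.04138493863684, 'cx': 281.235863435515, 'cy': 203.55944899397997, 'T_tool_cam': array([[-7.23401861e-04, -9.64215023e-01, -2.65120473e-01,
         7.24757455e+01],
       [ 9.99999738e-01, -7.07805444e-04, -1.54363893e-04,
        -7.24124864e-01],
       [-3.88137291e-05, -2.65120515e-01,  9.64215282e-01,
        -1.61592468e+02],
       [ 0.00000000e+00,  0.00000000e+00,  0.00000000e+00,
         1.00000000e+00]])}
```

View pics/scene0.png

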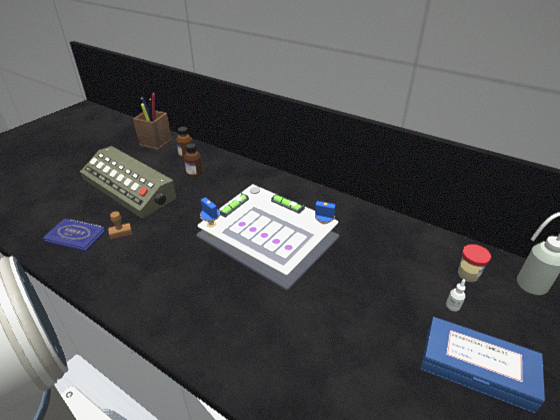

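View pics/top0.png

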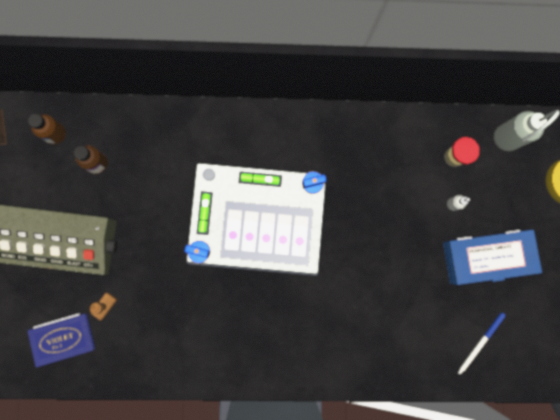

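The top picture shows the stage around (257,218), the front screw near (198,252), and the back screw near (314,182). Next I'll zoom in and measure.

```bash
cat > h.py <<'E'
import numpy as np,cv2
from scipy.spatial.transform import Rotation as R
from workcell import readout, imaging
def cam(n,o=None):
    p=imaging.camera_params(n);K=np.array([[p['fx'],0,p['cx']],[0,p['fy'],p['cy']],[0,0,1]])
    if n=='wrist':
        T=np.eye(4);T[:3,:3]=R.from_rotvec(o['orientation']).as_matrix();T[:3,3]=o['ee_pos'];T=T@p['T_tool_cam'];return K,T[:3,:3],T[:3,3]
    Rm=R.from_rotvec(p['rvec']).as_matrix();return K,Rm.T,-Rm.T@p['tvec']
def ray(c,uv,z):
    K,Rm,C=c;uv=np.atleast_2d(uv).astype(float)
    d=(Rm@np.linalg.inv(K)@np.c_[uv,np.ones(len(uv))].T).T
    return C+d*((z-C[2])/d[:,2])[:,None]
E
python3 - <<'E'
from h import *
im=cv2.imread('pics/top0.png')
c=cam('top')
hsv=cv2.cvtColor(im,cv2.COLOR_BGR2HSV)
cv2.imwrite('pics/topcrop.png',cv2.resize(im[155:285,170:340],None,fx=4.5,fy=4.5,interpolation=cv2.INTER_CUBIC))
def blobs(m,z,amin=30):
    m=m.copy();m[:150]=0;m[290:]=0;m[:,:170]=0;m[:,345:]=0
    for k in cv2.findContours(m,0,2)[0]:
        if cv2.contourArea(k)<amin: continue
        r=cv2.minAreaRect(k);b=ray(c,cv2.boxPoints(r),z)
        print(r,'ctr',ray(c,r[0],z)[0].round(1),'sides',np.linalg.norm(b[1]-b[0]).round(1),np.linalg.norm(b[2]-b[1]).round(1),'ang',[np.degrees(np.arctan2(*(b[j]-b[i])[1::-1])).round(1) for i,j in((0,1),(1,2))])
print('blue');blobs(cv2.inRange(hsv,(100,120,60),(125,255,255)),80)
print('green');blobs(cv2.inRange(hsv,(35,100,80),(60,255,255)),61,10)
print('white');blobs(cv2.morphologyEx(cv2.inRange(hsv,(0,0,150),(180,60,255)),cv2.MORPH_CLOSE,np.ones((15,15))),48,2000)
E
```

```text
blue
((196.59669494628906, 249.8370361328125), (23.711082458496094, 20.06894302368164), 41.987213134765625) ctr [499.8 156.8  80. ] sides 36.4 43.8 ang [np.float64(-40.1), np.float64(-130.6)]
((313.7764587402344, 180.5941162109375), (19.089881896972656, 23.320026397705078), 40.60129928588867) ctr [633.6 -57.7  80. ] sides 44.7 36.0 ang [np.float64(-39.3), np.float64(-130.0)]
green
((203.23013305664062, 219.31370544433594), (8.793521881103516, 25.490745544433594), 6.009005546569824) ctr [558.  149.1  61. ] sides 48.3 16.6 ang [np.float64(-3.9), np.float64(-94.9)]
((206.0, 196.0), (6.0, 8.0), 90.0) ctr [602.6 145.5  61. ] sides 15.1 11.5 ang [np.float64(-88.7), np.float64(-178.1)]
((275.5283203125, 180.1509552001953), (7.1427483558654785, 8.791075706481934), 15.945395469665527) ctr [636.2  13.9  61. ] sides 17.1 13.7 ang [np.float64(-14.6), np.float64(-104.9)]
((253.07122802734375, 177.8232879638672), (24.8102970123291, 8.636494636535645), 6.009005546569824) ctr [639.7  57.   61. ] sides 16.8 47.5 ang [np.float64(-4.4), np.float64(-94.8)]
white
((256.0516052246094, 218.15667724609375), (131.20054626464844, 99.75399017333984), 4.969740390777588) ctr [563.5  49.8  48. ] sides 192.2 255.4 ang [np.float64(-2.7), np.float64(-93.7)]
```

View pics/topcrop.png

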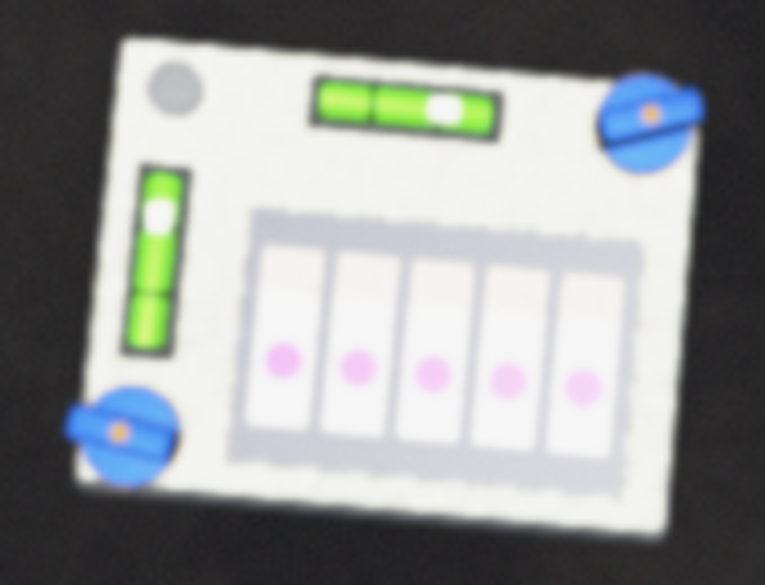

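```bash
python3 - <<'E'
from h import *
c=cam('top'); P=lambda *a:np.array(a)/4.5+[170,155]
P=lambda *a:(np.array(a)+.5)/4.5-.5+[170,155]
im=cv2.imread('pics/top0.png').astype(int)
mid=np.array([563.5,49.8]);th=np.radians(-3.5)
for n,uv in(('F',(119,433)),('B',(651,114))):
    print(n,'dot',ray(c,P(*uv),105)[0].round(1))
Rz=np.array([[np.cos(th),-np.sin(th)],[np.sin(th),np.cos(th)]])
print('pred F',mid+Rz@[-75,100],'B',mid+Rz@[75,-100],'foot dome',mid+Rz@[75,100],ray(c,P(175,89),50)[0])
for n,uv in(('fb',(158,216)),('bb',(444,109))):
    p=ray(c,P(*uv),61)[0];print(n,p.round(1),'stage',(Rz.T@(p[:2]-mid)).round(1))
for n,a,b in(('Fmount',(165,165),(148,355)),('Bmount',(315,100),(500,115))):
    p=ray(c,[P(*a),P(*b)],58);m=p.mean(0);print(n,m.round(1),'stage',(Rz.T@(m[:2]-mid)).round(1),np.degrees(np.arctan2(*(p[0]-p[1])[1::-1])))
# bar: darker blue
for n,(a,b) in(('F',((82,404),(178,436))),('B',((603,118),(698,90)))):
    p=ray(c,[P(*a),P(*b)],104);d=p[1]-p[0];print(n,'bar ang',np.degrees(np.arctan2(d[1],d[0])),np.linalg.norm(d))
big=cv2.imread('pics/topcrop.png')
a=big[370:500,50:200];b=big[55:185,585:735]
cv2.imwrite('pics/scr.png',cv2.resize(np.hstack([a,b]),None,fx=2.6,fy=2.6))
E
```

```text
F dot [497.2 154.2 105. ]
B dot [630.2 -56.  105. ]
pred F [494.74474407 154.19212031] B [632.25525593 -54.59212031] foot dome [644.46496384 145.03483938] [646.49190225 143.48151036  50.        ]
fb [589.9 147.4  61. ] stage [20.4 99.1]
bb [638.4  27.8  61. ] stage [ 76.1 -17.3]
Fmount [571.8 147.8  58. ] stage [ 2.3 98.3] -3.059429119354679
Bmount [639.3  43.4  58. ] stage [76.  -1.8] 86.6158696832153
F bar ang -107.34989622660025 40.18072778235572
B bar ang -72.14121936197756 40.65585315372891
```

View pics/scr.png

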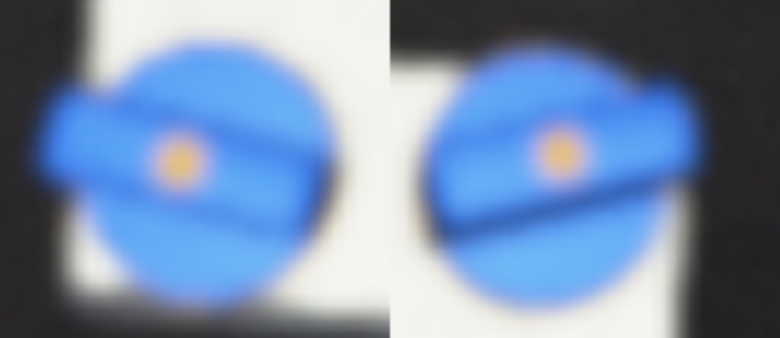

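```bash
cat >> h.py <<'E'
def go(tx,ty,tz,yawy):
    o=readout.get_obs();Rm=R.from_rotvec(o['orientation']).as_matrix()
    y=np.degrees(np.arctan2(Rm[1,1],Rm[0,1]))
    print('t',round(o['t'],2),'pos',o['ee_pos'].round(1),'yawy',round(y,1),'w',round(o['width'],1),'q',o['qpos'].round(2),'F',o['ft_force'].round(1))
    print('shift tool mm',(Rm.T@(np.array([tx,ty,tz])-o['ee_pos'])).round(1),'tilt',Rm[:,2].round(3),'turn z rad +cw',np.round(np.radians(y-yawy),3))
E
python3 -c "
from h import *
go(496.5,154.2,190,-13)"
```

```text
t 0.1 pos [186.2 596.1 222. ] yawy 72.6 w 87.3 q [ 1.25  0.42  1.63  0.    1.09 -0.02] F [0.1 0.5 1.1]
shift tool mm [-428.  -329.2   32.4] tilt [-0.    -0.001 -1.   ] turn z rad +cw 1.495
```

Emit:
carry_out --rows '[[[-0.0285,-0.022,0.002],[0,0,0],0],[[-0.0285,-0.022,0.002],[0,0,0],0],[[-0.0285,-0.022,0.002],[0,0,0],0],[[-0.0285,-0.022,0.002],[0,0,0],0],[[-0.0285,-0.022,0.002],[0,0,0],0],[[-0.0285,-0.022,0.002],[0,0,0],0],[[-0.0285,-0.022,0.002],[0,0,0],0],[[-0.0285,-0.022,0.002],[0,0,0],0],[[-0.0285,-0.022,0.002],[0,0,0],0],[[-0.0285,-0.022,0.002],[0,0,0],0],[[-0.0285,-0.022,0.002],[0,0,0],0],[[-0.0285,-0.022,0.002],[0,0,0],0]]'

```text
t: 1.1
ee_pos: [434.6, 240.9, 198.4]
orientation: [-0.474, -3.105, 0.0]
ft_force: [0.7, 1.0, -0.1]
width: 87.7
```

Emit:
carry_out --rows '[[[-0.0285,-0.022,0.002],[0,0,0],0],[[-0.0285,-0.022,0.002],[0,0,0],0],[[-0.0285,-0.022,0.002],[0,0,0],0],[[0,0,0],[0,0,0.115],0],[[0,0,0],[0,0,0.115],0],[[0,0,0],[0,0,0.115],0],[[0,0,0],[0,0,0.115],0],[[0,0,0],[0,0,0.115],0],[[0,0,0],[0,0,0.115],0],[[0,0,0],[0,0,0.115],0],[[0,0,0],[0,0,0.115],0],[[0,0,0],[0,0,0.115],0]]'

```text
t: 2.1
ee_pos: [495.7, 154.0, 192.4]
orientation: [-1.955, -2.459, 0.001]
ft_force: [-0.4, -0.4, 0.4]
width: 87.8
```

Emit:
carry_out --rows '[[[0,0,0],[0,0,0.115],0],[[0,0,0],[0,0,0.115],0],[[0,0,0],[0,0,0.115],0],[[0,0,0],[0,0,0.115],0],[[0,0,0],[0,0,0],0],[[0,0,0],[0,0,0],0]]'

```text
t: 2.6
ee_pos: [495.8, 154.0, 192.5]
orientation: [-2.455, -1.96, 0.001]
ft_force: [0.3, 0.1, 0.3]
width: 87.6
```

```bash
python3 - <<'E'
from h import *
go(496.5,154.2,80,-13)
cv2.imwrite('pics/w1.png',imaging.get_image('wrist')[:,:,::-1])
E
```

```text
t 2.6 pos [495.8 154.  192.5] yawy -12.8 w 87.6 q [ 0.28  0.31  1.89 -0.    0.95  0.5 ] F [0.3 0.1 0.3]
shift tool mm [  0.4   0.7 112.5] tilt [-0.001 -0.    -1.   ] turn z rad +cw 0.003
```

View pics/w1.png

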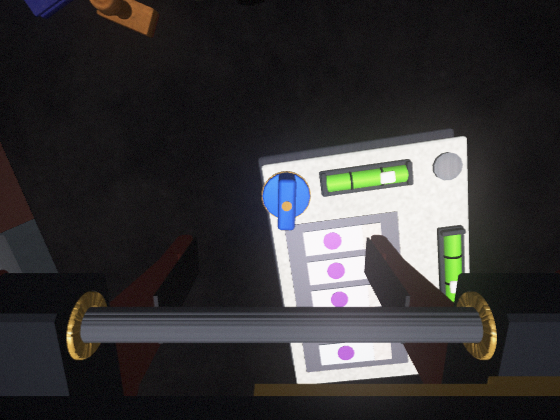

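```bash
python3 - <<'E'
from h import *
o=readout.get_obs();c=cam('wrist',o)
print(ray(c,[[286.5,206.5]],105),'cam',c[2])
d=ray(c,[[287,175],[286.5,229]],104);v=d[1]-d[0];print(np.linalg.norm(v),np.degrees(np.arctan2(v[1],v[0])))
im=cv2.imread('pics/w1.png');cv2.imwrite('pics/w1c.png',cv2.resize(im[120:310,230:490],None,fx=3,fy=3,interpolation=2))
E
```

```text
[[499.78737929 153.97283658 105.        ]] cam [511.77322446 224.0581371  354.07717997]
43.40577784013758 -103.10288142059673
```

View pics/w1c.png

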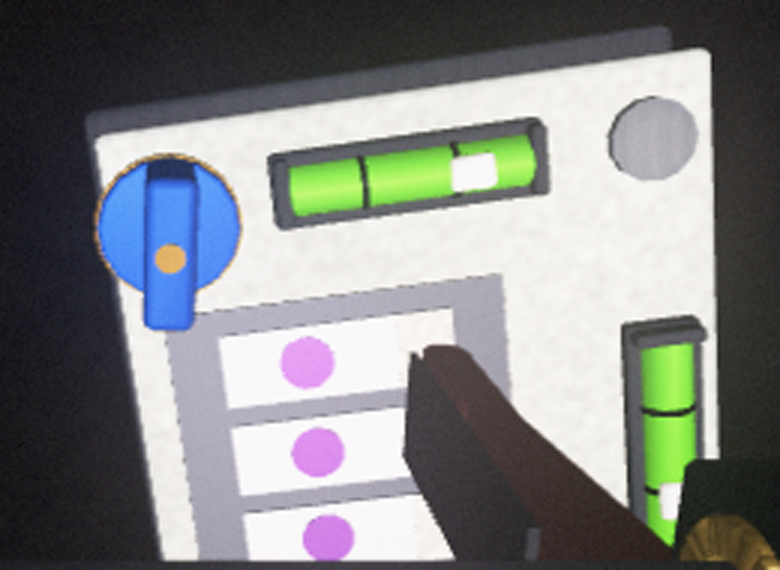

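Emit:
carry_out --rows '[[[0.0006,0.0026,0.014],[0,0,0],0],[[0,0,0.014],[0,0,0],0],[[0,0,0.014],[0,0,0],0.3],[[0,0,0.014],[0,0,0],0.3],[[0,0,0.014],[0,0,0],0.3],[[0,0,0.014],[0,0,0],0.3],[[0,0,0.014],[0,0,0],0.3],[[0,0,0.014],[0,0,0],0.3],[[0,0,0],[0,0,0],0.3]]'

```text
t: 3.4
ee_pos: [497.0, 153.6, 78.4]
orientation: [-2.455, -1.958, 0.006]
ft_force: [-0.8, -0.6, -0.6]
width: 61.4
```

Emit:
carry_out --rows '[[[0,0,0],[0,0,0],1],[[0,0,0],[0,0,0],1],[[0,0,0],[0,0,0],1],[[0,0,0],[0,0,0],1],[[0,0,0],[0,0,0],1],[[0,0,0],[0,0,0],1],[[0,0,0],[0,0,0],1],[[0,0,0],[0,0,0],1]]'

```text
t: 4.07
ee_pos: [499.7, 154.0, 81.0]
orientation: [2.457, 1.955, 0.003]
ft_force: [1.3, -1.1, 1.2]
width: 13.8
```

Emit:
carry_out --rows '[[[0,0,0],[0,0,0.092],1],[[0,0,0],[0,0,0.092],1],[[0,0,0],[0,0,0.092],1],[[0,0,0],[0,0,0.092],1],[[0,0,0],[0,0,0.092],1],[[0,0,0],[0,0,0.092],1],[[0,0,0],[0,0,0.092],1],[[0,0,0],[0,0,0.092],1],[[0,0,0],[0,0,0.092],1],[[0,0,0],[0,0,0.092],1],[[0,0,0],[0,0,0],1],[[0,0,0],[0,0,0],1]]'

```text
t: 5.07
ee_pos: [499.1, 154.4, 81.0]
orientation: [-3.07, -0.664, -0.002]
ft_force: [0.5, 3.0, 3.0]
width: 13.7
```

```bash
python3 - <<'E'
from h import *
go(499,154,190,-13)
cv2.imwrite('pics/t2.png',cv2.resize(imaging.get_image('top')[155:285,170:340,::-1],None,fx=4.5,fy=4.5,interpolation=2))
cv2.imwrite('pics/s2.png',cv2.resize(imaging.get_image('scene')[170:300,180:350,::-1],None,fx=4.5,fy=4.5,interpolation=2))
E
```

```text
t 5.07 pos [499.1 154.4  81. ] yawy -65.6 w 13.7 q [0.28 0.49 1.94 0.   0.71 1.42] F [0.5 3.  3. ]
shift tool mm [-1.00e-01  4.00e-01 -1.09e+02] tilt [ 0.001  0.001 -1.   ] turn z rad +cw -0.918
```

View pics/t2.png

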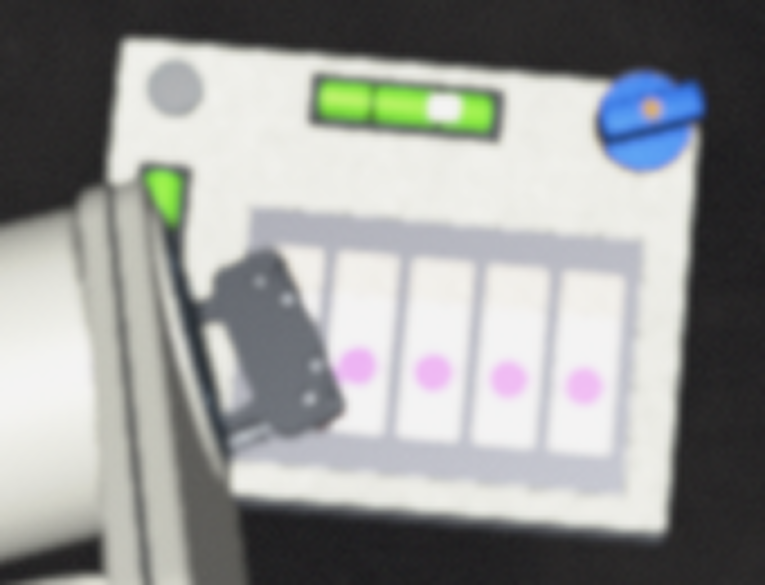

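View pics/s2.png

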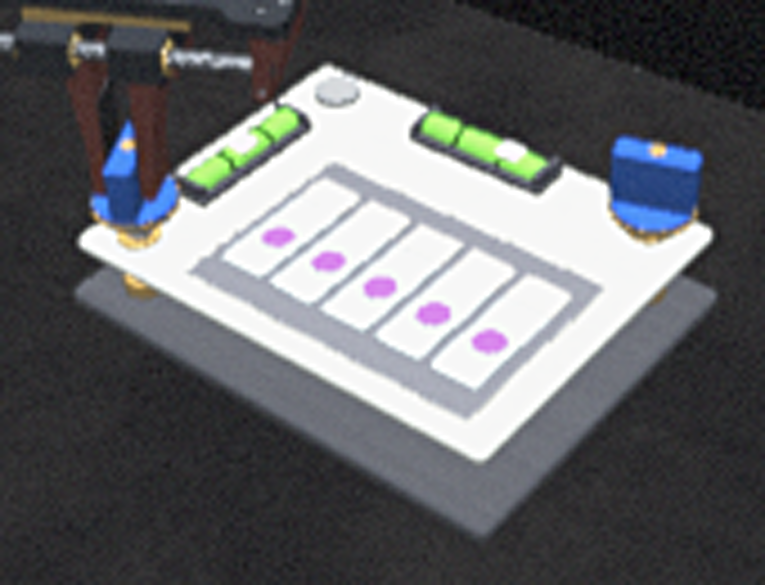

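Screw 1 has turned with the jaws. In the scene crop the front bubble at (245,143) lies between its lines, so I'm releasing and lifting.

Emit:
carry_out --rows '[[[0,0,0],[0,0,0],0.3],[[0,0,0],[0,0,0],0.3],[[0,0,0],[0,0,0],0.3],[[0,0,0],[0,0,0],0.3],[[0,0,-0.016],[0,0,0],0.3],[[0,0,-0.016],[0,0,0],0.3],[[0,0,-0.016],[0,0,0],0.3],[[0,0,-0.016],[0,0,0],0],[[0,0,-0.016],[0,0,0],0],[[0,0,-0.016],[0,0,0],0],[[0,0,-0.016],[0,0,0],0]]'

```text
t: 6.08
ee_pos: [498.3, 153.9, 193.3]
orientation: [3.071, 0.661, -0.001]
ft_force: [0.2, -0.6, -0.0]
width: 83.4
```

Emit:
carry_out --rows '[[[0,0,0],[0,0,-0.12],0],[[0,0,0],[0,0,-0.12],0],[[0,0,0],[0,0,-0.12],0],[[0,0,0],[0,0,-0.12],0],[[0,0,0],[0,0,-0.12],0],[[0,0,0],[0,0,-0.12],0],[[0,0,0],[0,0,-0.12],0],[[0,0,0],[0,0,-0.12],0],[[0,0,0],[0,0,-0.12],0],[[0,0,0],[0,0,-0.12],0],[[0,0,0],[0,0,-0.12],0],[[0,0,0],[0,0,-0.115],0]]'

```text
t: 7.08
ee_pos: [498.4, 153.9, 192.5]
orientation: [-1.872, -2.523, 0.001]
ft_force: [-0.4, 0.1, -0.2]
width: 87.9
```

Emit:
carry_out --rows '[[[0,0,0],[0,0,0],0],[[0,0,0],[0,0,0],0]]'

```text
t: 7.25
ee_pos: [498.5, 154.0, 192.5]
orientation: [-1.884, -2.514, 0.001]
ft_force: [0.1, -0.1, 0.4]
width: 88.0
```

```bash
python3 - <<'E'
from h import *
go(632,-56,190,16.6)
cv2.imwrite('pics/w3.png',imaging.get_image('wrist')[:,:,::-1])
E
```

```text
t 7.25 pos [498.5 154.  192.5] yawy 16.3 w 88.0 q [ 0.28  0.31  1.88 -0.    0.95 -0.01] F [ 0.1 -0.1  0.4]
shift tool mm [-239.    69.2    2.5] tilt [-0. -0. -1.] turn z rad +cw -0.005
```

View pics/w3.png

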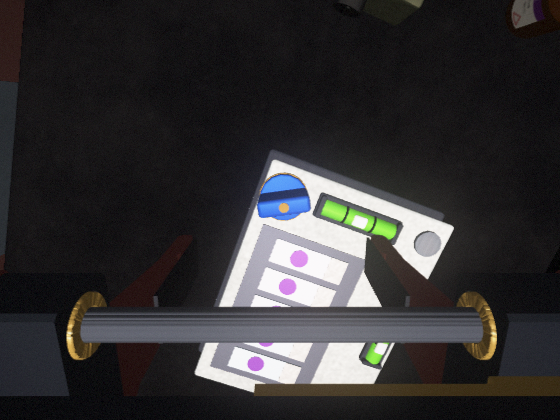

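The front bubble at (360,220) is centred and stays there with the hand off. Moving to the back screw.

Emit:
carry_out --rows '[[[-0.024,0.007,0],[0,0,0],0],[[-0.024,0.007,0],[0,0,0],0],[[-0.024,0.007,0],[0,0,0],0],[[-0.024,0.007,0],[0,0,0],0],[[-0.024,0.007,0],[0,0,0],0],[[-0.024,0.007,0],[0,0,0],0],[[-0.024,0.007,0],[0,0,0],0],[[-0.024,0.007,0],[0,0,0],0],[[-0.024,0.007,0],[0,0,0],0],[[-0.024,0.007,0],[0,0,0],0],[[0,0,0],[0,0,0],0],[[0,0,0],[0,0,0],0]]'

```text
t: 8.3
ee_pos: [634.1, -57.1, 192.3]
orientation: [-1.885, -2.513, 0.0]
ft_force: [-0.4, 0.5, 0.7]
width: 87.6
```

```bash
python3 - <<'E'
from h import *
go(632,-56,80,16.6)
im=imaging.get_image('wrist')[:,:,::-1]
cv2.imwrite('pics/w4.png',im);cv2.imwrite('pics/w4c.png',cv2.resize(im[120:310,200:460],None,fx=3,fy=3,interpolation=2))
E
```

```text
t 8.3 pos [634.1 -57.1 192.3] yawy 16.3 w 87.6 q [-0.11  0.47  1.63  0.    1.04 -0.39] F [-0.4  0.5  0.7]
shift tool mm [  1.6  -1.6 112.3] tilt [-0.  0. -1.] turn z rad +cw -0.006
```

View pics/w4c.png

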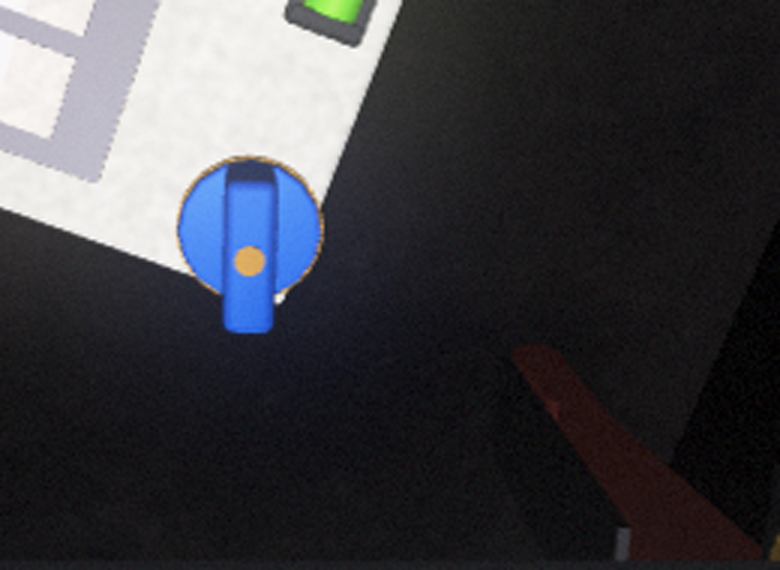

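The bar is vertical in the crop, so it is aligned with the jaws. Its dot at full-image (283,207) puts it within about 1 mm of the jaw centre. Descending and gripping.

Emit:
carry_out --rows '[[[0,0.0006,0.014],[0,0,0],0],[[0,0,0.014],[0,0,0],0],[[0,0,0.014],[0,0,0],0.3],[[0,0,0.014],[0,0,0],0.3],[[0,0,0.014],[0,0,0],0.3],[[0,0,0.014],[0,0,0],0.3],[[0,0,0.014],[0,0,0],0.3],[[0,0,0.014],[0,0,0],0.3],[[0,0,0],[0,0,0],0.3]]'

```text
t: 9.1
ee_pos: [632.4, -55.3, 77.6]
orientation: [-1.877, -2.514, 0.004]
ft_force: [-1.7, 0.2, -0.8]
width: 61.6
```

Emit:
carry_out --rows '[[[0,0,0],[0,0,0],1],[[0,0,0],[0,0,0],1],[[0,0,0],[0,0,0],1],[[0,0,0],[0,0,0],1],[[0,0,0],[0,0,0],1],[[0,0,0],[0,0,0],1],[[0,0,0],[0,0,0],1],[[0,0,0],[0,0,0],1]]'

```text
t: 9.77
ee_pos: [634.7, -56.0, 80.9]
orientation: [1.88, 2.517, 0.001]
ft_force: [0.2, -0.6, 0.4]
width: 13.9
```

Emit:
carry_out --rows '[[[0,0,0],[0,0,-0.081],1],[[0,0,0],[0,0,-0.081],1],[[0,0,0],[0,0,-0.081],1],[[0,0,0],[0,0,-0.081],1],[[0,0,0],[0,0,-0.081],1],[[0,0,0],[0,0,-0.081],1],[[0,0,0],[0,0,-0.081],1],[[0,0,0],[0,0,-0.081],1],[[0,0,0],[0,0,-0.081],1],[[0,0,0],[0,0,-0.081],1],[[0,0,0],[0,0,0],1],[[0,0,0],[0,0,0],1]]'

```text
t: 10.77
ee_pos: [634.6, -55.8, 80.8]
orientation: [0.739, 3.053, 0.0]
ft_force: [1.0, 1.1, 0.5]
width: 14.1
```

```bash
python3 - <<'E'
from h import *
go(499,154,190,-13)
cv2.imwrite('pics/t5.png',cv2.resize(imaging.get_image('top')[155:285,170:340,::-1],None,fx=4.5,fy=4.5,interpolation=2))
cv2.imwrite('pics/s5.png',cv2.resize(imaging.get_image('scene')[170:300,180:350,::-1],None,fx=4.5,fy=4.5,interpolation=2))
E
```

```text
t 10.77 pos [634.6 -55.8  80.8] yawy 62.8 w 14.1 q [-0.11  0.62  1.68  0.    0.84 -1.2 ] F [1.  1.1 0.5]
shift tool mm [ 216.6  124.6 -109.2] tilt [ 0.  0. -1.] turn z rad +cw 1.323
```

View pics/t5.png

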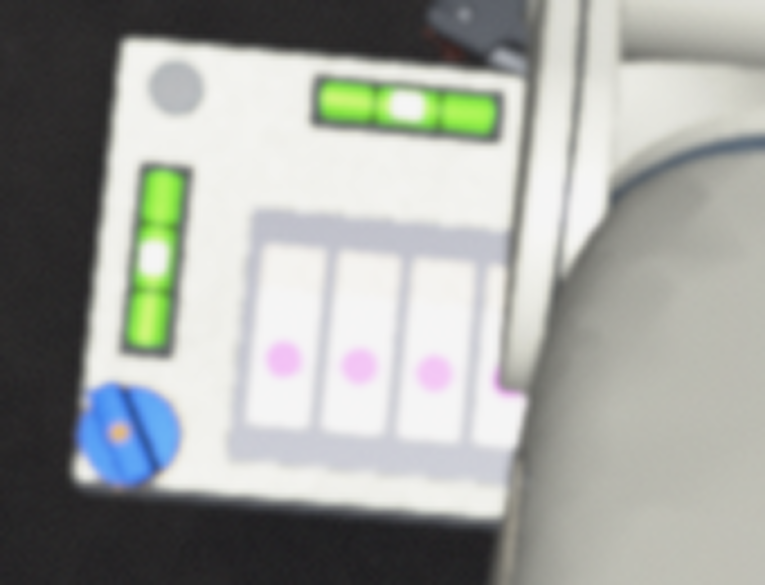

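View pics/s5.png

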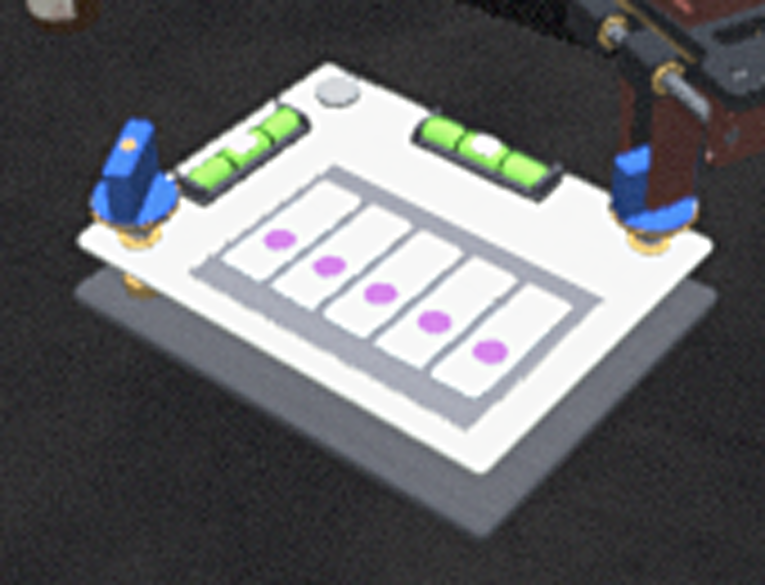

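In the top crop both bubbles are centred, the front at (154,258) and the back at (408,106). Next I'll let go, lift clear and check again.

Emit:
carry_out --rows '[[[0,0,0],[0,0,0],0.3],[[0,0,0],[0,0,0],0.3],[[0,0,0],[0,0,0],0.3],[[0,0,0],[0,0,0],0.3],[[0,0,-0.016],[0,0,0],0.3],[[0,0,-0.016],[0,0,0],0.3],[[0,0,-0.016],[0,0,0],0.3],[[0,0,-0.016],[0,0,0],0.3],[[0,0,-0.016],[0,0,0],0.3],[[0,0,-0.016],[0,0,0],0.3],[[0,0,-0.016],[0,0,0],0.3],[[0,0,0],[0,0,0],0.3]]'

```text
t: 11.87
ee_pos: [636.3, -56.2, 196.0]
orientation: [0.735, 3.049, 0.001]
ft_force: [1.1, 0.1, 0.5]
width: 61.4
```

Emit:
carry_out --rows '[[[0,0,0],[0,0,0],0.3],[[0,0,0],[0,0,0],0.3],[[0,0,0],[0,0,0],0.3]]'

```text
t: 12.12
ee_pos: [633.7, -55.9, 191.3]
orientation: [-0.735, -3.052, 0.0]
ft_force: [0.4, 0.1, 0.7]
width: 61.7
```

```bash
python3 - <<'E'
from h import *
go(634,-56,190,63)
im=imaging.get_image('top')[:,:,::-1].copy()
cv2.imwrite('pics/t6.png',cv2.resize(im[155:285,170:340],None,fx=4.5,fy=4.5,interpolation=2))
c=cam('top');P=lambda a:(np.array(a)+.5)/4.5-.5+[170,155]
for n,b,l in(('front',(154,258),[(165,165),(148,355)]),('back',(408,106),[(315,100),(500,115)])):
    p=ray(c,P(b),61)[0];m=ray(c,[P(x) for x in l],58);u=m[1]-m[0];L=np.linalg.norm(u);print(n,'offset',(p-m.mean(0))@u/L,'mount len',L)
E
```

```text
t 12.12 pos [633.7 -55.9 191.3] yawy 62.9 w 61.7 q [-0.11  0.48  1.63 -0.    1.04 -1.2 ] F [0.4 0.1 0.7]
shift tool mm [-0.3  0.   1.3] tilt [-0.002  0.    -1.   ] turn z rad +cw -0.002
front offset -0.24749018434317963 mount len 80.88556810885736
back offset 0.17996829392125288 mount len 79.22129155861413
```

View pics/t6.png

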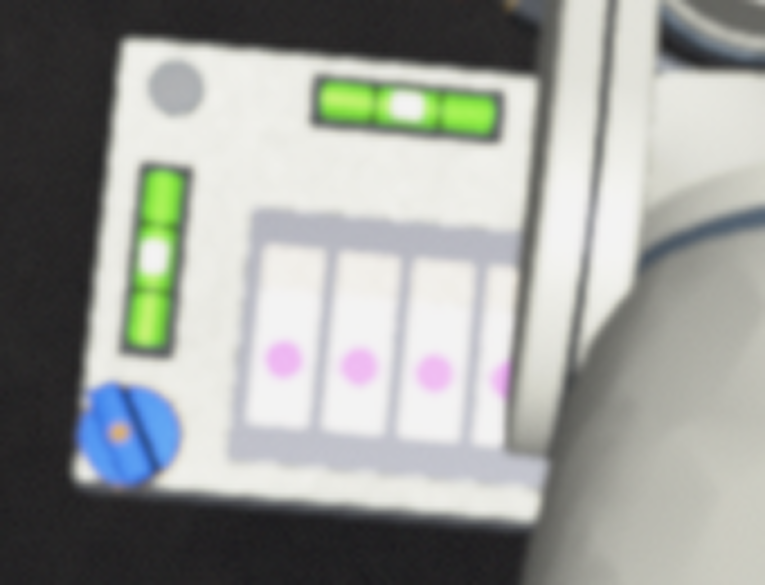

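The bubbles have not moved: front (154,258), back (408,106), both midway between their lines. The fingers are open and well above the stage, so I'm handing in.

```bash
python3 -c "
from workcell import close_job
print(close_job())"
```

```text
the job is handed in; nothing more can be done
None
```

I levelled the stage: both bubbles ended midway between their black lines, and I handed the job in at about 12 s of the 45 s allowed.

- **Turns:** I turned the front screw 0.92 rad clockwise and the back screw 0.81 rad anticlockwise, then released each and lifted the hand clear.
- **Last check:** With the hand open and about 87 mm above the bars, the top view put each bubble's centre within about 0.3 mm of its vial's middle (limit 6 mm). I marked the pixels by hand, so allow 1–2 mm. The bubbles did not move when I let go.
- **Forces:** The force readings I took stayed under about 5 N.
- **Disagreements:** The top and wrist cameras placed the front screw 2–3 mm apart in x. I aimed between the two, and the gripper settled on the screw without trouble. In the top view the dark vial mounts came out at 79–81 mm long against the given 84 mm, which did not affect the centring.

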